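Close up the sewing box

ROBOT

A 6-joint arm with a two-finger parallel gripper is mounted at the origin on the work surface. World frame = base frame: x ahead of the robot, y to its left, z up, the work surface at z = 0. Lengths are in m, angles in degrees, forces in N, time in s.
With the tool pointing down it reaches from about 0.4 to 0.825 m from the base axis. Payload 7 kg.
Tool frame: the origin (TCP) lies between the finger pads; the fingertips stand 19 mm ahead of it and the grasp point (between the pads) is the TCP (r.finger_overhang is the distance from the TCP to the fingertips, in m); z points along the fingers, y is the direction in which the jaws open and shut (so a half turn about z gives the same grasp; the last joint's range is limited). The gripper opens to 88 mm and grips with 3 to 60 N. Pads are 19 mm wide; open, the fingers measure 130 mm over their backs; the gripper's body (78 mm by 193 mm) begins 47 mm behind the grasp point.
Start: joints at [-47.435, 20.546, 0.682, 0, -70.136, -16.507], TCP at [0.296, -0.606, 0.246] pointing down, gripper open.
Joint ranges: [-176.03, 176.03], [-82.01, 121.73], [-58.28, 71.71], [-173.87, 95.51], [-174.79, -0.11], [-173.66, 173.66]. Speed limits (degrees/s): [136.94, 136.94, 172.46, 180, 180, 180].

INTERFACE

Orientations are given as [roll, pitch, yaw] about the fixed x, y, z axes, in that order (R = Rz(yaw) Ry(pitch) Rx(roll)).
In Python, from plant import r, optics gives the robot as it stands. The module is installed in compiled form; this text tells all that it offers.
- The arm moves only by the tool step_arm, never from a script. Its argument "increments" is a list of rows, each an object of numbers: "tx", "ty", "tz": the shift along the world's x, y, z in mm; "ax", "ay", "az": the turn, a rotation vector about the world's x, y, z in degrees; "claw": the gripper command: -1 is shut, 1 is fully open, values between are in proportion. In form: [{"tx": .., "ty": .., "tz": .., "ax": .., "ay": .., "az": .., "claw": ..}, ...]. A call has 1 to 12 rows; each row shifts and turns the commanded pose from where the row before left it; what a row does not reach is not made up. A row lasts 1/10 s, in which the tool goes at most 50 mm and 8.59 degrees, less where a joint would pass 70% of its speed; a pose out of reach is approached as far as the arm can. A call with a gripper value outside its range is refused whole. The fingers move at their own pace and stop on an object; "newtons" is the grip in N (left out, the last holds). Time passes only in rows, so rows that do not move let the fingers close. It gives the time, the measured TCP pose, the force and the opening at its end, in the units of the state.
- r.get_state(): the state, without advancing time (a new reading comes with each control period).
- optics.capture(name): name is "scene" or "top" or "wrist"; returns a dict with "image" (400x640x3 uint8, blue, green, red), "depth" (400x640 float32, m along the optical axis (not along the pixel's ray), 0 where there is no reading), "fx", "fy", "cx", "cy" (pixels), "R" (3x3) and "t" (3): a world point X has camera coordinates R X + t. Camera axes: x right, y down, z forward; pixel columns grow to the right and rows downward; lengths in m; the calibration is good to about 2 mm. A picture is of the moment at which its call begins.
- r.close_job(): hands the job in, once; it reports no verdict.
The state is a dict: "time_s": time; "joints": joint angles; "qd": joint speeds; "joint_torque": joint torques, N m; "tcp_pos": TCP position; "eef_rot": TCP orientation; "contact_force": force on the tool from outside, world axes, zero at the start; "moment": the same for the moment, N m; "gripper_width": finger opening in m.
Only numpy, scipy, OpenCV 4.12 (cv2) and the standard library are available. Lean on these libraries where they do the work, as an engineer would, in place of code of your own. Each camera call takes 0.05 s, during which the arm holds its last target. There are 200 camera calls.

TASK

Close up the sewing box: push both of its open drawers fully home, and push the raised lid over and down until it is fully shut. Work gently with the fingertips: drawers and lid are pushed, not gripped, the lid must not slam, and the box must not be lifted, tipped or shoved across the table. Leave the thread spool, the button jar and the shears around it as they are.

Things in the scene. Friction and masses are not known exactly. Their poses are not given: they have to be found in the camera images.
- sewing_box: Loose beech box on rubber feet, 160 mm deep (its x), 310 wide (y), about 3.3 kg in all; slides on the table only when pushed with over 12 N. Origin: centre of its underside, on the table; x from its front (drawers, facing the robot, at x = -80 mm) to its hinged back (+80), y to its left, z up. Above the drawers an open tray, rim at z = 103 mm; with the lid shut the top is at 113.5
- drawer_left (a joint): How far the drawer on the box's +y side is pulled out towards the box's -x, in m: 0 = home, its front board against the front of the box; stop at 0.10. Starts 30 to 60 mm out. Stays where it is left; takes about 2 N to slide
- drawer_right (a joint): The same for the drawer on the box's -y side
- front_left: Flat beech front board of the left drawer, 10 mm thick, 152 mm wide, 51 mm high, with a steel knob in its middle (17 mm diameter, standing 18 mm out). Origin: middle of the lower edge of its outer face, 10.5 mm above the table, at y = +77 mm of the box and, when home, x = -90.5 mm; x into the drawer, z up. Knob axis 25.5 mm above the origin
- front_right: The same for the right drawer, at y = -77 mm of the box
- lid (a joint): Opening angle of the lid, in rad: 0 = shut flat on the box, 1.57 = straight up, stop at 1.6. Starts at 1.0 to 1.35. Stiff hinges hold it at any angle, so it must be pushed all the way down: about 2 N at the free edge when upright, under 1 N when nearly flat
- lid_hinge (a point): Middle of the lid's hinge line, which runs along the box's y at its back edge: x = +80 mm, z = 103.5 mm in the box's frame
- lid_lip (a point): Middle of the lid's free edge, on its outer face (the top when shut, the side away from the robot when raised), 160 mm from the hinge line. The lid is a flat beech board 160 by 310 by 10 mm, outer face 10 mm off the hinge line; a 60 mm wide lip stands 7 mm beyond the free edge
- lid_lining: Felt-lined inner 4 mm of the lid, facing the robot when it is raised and down into the box when shut; origin on the hinge line, moving with the lid
- thread_spool: Loose spool of cream thread standing in front of the drawers, 38 mm diameter, 52 mm high; origin at the centre of its underside. Leave it alone
- button_jar: Loose round glass jar of buttons with a metal cap, 64 mm diameter, 82 mm high, standing beside the box; origin at the centre of its underside. Leave it alone
- shears: Loose tailor's shears lying flat beside the box, black handles, about 225 mm long, 12 mm high; origin under the pivot screw, x towards the points (122 mm ahead), handles reaching 103 mm back. Leave them alone

How it is judged (in metres and radians):
At the end, for the whole second after the job is handed in: Both drawers are within 3 mm of fully home, the lid is within 0.03 rad (5 mm at its free edge) of shut, the box stands still within 25 mm of where it started, and the spool, the jar and the shears are within 20 mm of where they started (value of joint each of drawer_left, drawer_right below 0.003 m and value of joint lid below 0.03 rad and linear speed of sewing_box below 0.01 m/s and distance of sewing_box from where it was at the start of the episode below 0.025 m and distance of each of thread_spool, button_jar, shears from where it was at the start of the episode below 0.02 m); the robot touches nothing.
It fails at once if the box is shoved more than 25 mm, lifted more than 10 mm or tipped more than 0.1 rad (distance of sewing_box from where it was at the start of the episode above 0.025 m or height (world z) of sewing_box above 0.01 m or angle between sewing_box's own z axis and vertical above 0.1 rad).
It fails at once if the lid slams: faster than 2 rad/s in its last 0.12 rad (value of joint lid below 0.12 rad and velocity of joint lid below -2 rad/s).
It fails at once if the spool, the jar or the shears are knocked, moved or lifted by more than 20 mm (distance of any of thread_spool, button_jar, shears from where it was at the start of the episode above 0.02 m).
It fails at once if a drawer front or its knob is pressed or squeezed with over 35 N (contact force between the fingers and front_left above 35 N or contact force between the fingers and front_right above 35 N).
It fails at once if the lid is taken hold of: a finger bears on its lined inner side with over 8 N (contact force between the fingers and lid_lining above 8 N).
It also fails if it takes over 54 s, if anything falls off the work surface, if the arm or the gripper's body presses on something with over 40 N, if the wrist force passes 120 N, or if a joint passes its speed limit or range.

## Working session

There is one attempt and no reset: what is moved stays moved. The work goes in short steps, Python scripts to look and compute and a tool call to move; the robot and the scene stay as the last step left them, time stands still between calls to the robot, and variables do not carry over. Pictures are saved under pics/ and viewed, about 8 in all and at most 12, crops included, and the job is handed in when it is done.

Besides the shell and the picture viewer there is one more tool, called after ">>>" as name([rows], argument=value, ...), one row to a line, values as JSON. step_arm: Moves the arm, as the interface text tells. Its arguments: {"type":"object","properties":{"increments":{"type":"array","items":{"type":"object","properties":{"tx":{"type":"number"},"ty":{"type":"number"},"tz":{"type":"number"},"ax":{"type":"number"},"ay":{"type":"number"},"az":{"type":"number"},"claw":{"type":"number"}}}},"newtons":{"type":"number"}},"required":["increments"]}

```bash
mkdir -p pics; cat > h.py <<'E'
import numpy as np, cv2
from plant import r, optics
def cap(n):
    c=optics.capture(n); return c
def cloud(c):
    v,u=np.mgrid[0:400,0:640]; z=c['depth']
    P=np.stack([(u-c['cx'])/c['fx']*z,(v-c['cy'])/c['fy']*z,z],-1)
    X=(P-c['t'])@np.array(c['R']); X[z==0]=np.nan
    return X
E
python3 - <<'E'
from h import *
s=r.get_state(); print(s['tcp_pos'],s['eef_rot'],s['gripper_width'],s['time_s'])
a=cap('scene');b=cap('top')
for n,c in(('scene',a),('top',b)):
    np.savez('%s0.npz'%n,X=cloud(c),im=c['image']); print(n,c['fx'],-np.array(c['R']).T@c['t'])
cv2.imwrite('pics/1.png',np.hstack([cv2.resize(a['image'],(640,400))])); cv2.imwrite('pics/2.png',b['image'])
E
```

```text
[ 0.29626399 -0.60596573  0.24461318] [ 1.79901775e+02 -8.68275619e-03 -1.53951651e+02] 0.08763027319806022 0.0
scene 469.3815927979437 [1.20642335 0.62602913 0.70688207]
top 515.134589946253 [0.46527452 0.03376154 1.33617678]
```

View pics/1.png

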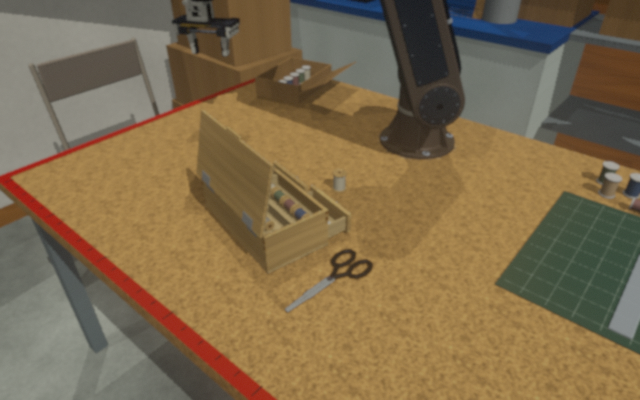

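View pics/2.png

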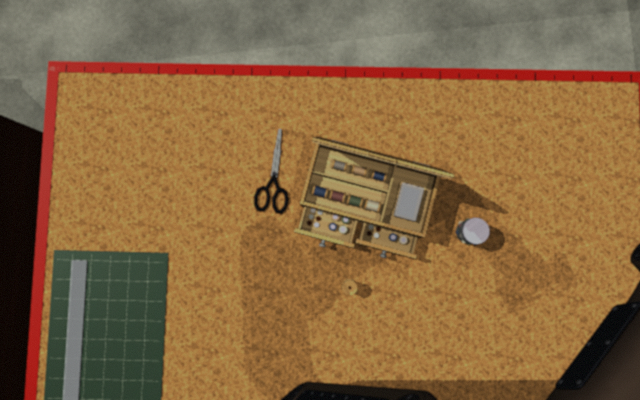

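The pictures show the box at about (370,195) in the top view, turned slightly. The lid is raised at the back, both drawers are out, the spool is at (351,288), the jar at (475,232) and the shears on the left. Next I measure from depth.

```bash
python3 - <<'E'
from h import *
d=np.load('top0.npz');X=d['X']
for u,v in [(351,288),(475,232),(275,180),(305,210),(433,230),(437,180),(320,140),(325,238),(387,250),(298,232),(355,243),(359,247),(414,255),(318,139),(450,176),(385,152)]:
    print((u,v),np.round(np.nanmedian(X[v-1:v+2,u-1:u+2].reshape(-1,3),0),3))
P=X[120:275,290:460].reshape(-1,3);P=P[~np.isnan(P[:,0])]
rim=P[(P[:,2]>.096)&(P[:,2]<.109)]
R=cv2.minAreaRect((rim[:,:2]*1000).astype(np.float32));print('rim',len(rim),R,cv2.boxPoints(R))
fr=P[(P[:,2]>.054)&(P[:,2]<.068)]
np.save('fr.npy',fr)
hi=P[P[:,2]>.125]; print('lid',len(hi),hi.max(0),hi.min(0))
# lid inner from both cams
q=np.load('scene0.npz')['X'].reshape(-1,3);q=q[(q[:,2]>.13)&(q[:,0]>.5)&(q[:,0]<.95)&(abs(q[:,1])<.35)&(q[:,2]<.3)]
for n,p in(('top',hi),('scene',q)):
    m=np.median(p,0);
    for _ in range(5):
        k=p[abs((p-m)@np.linalg.svd(p-m)[2][2])<.006] if 0 else p
    U=np.linalg.svd(p-p.mean(0),full_matrices=False);print(n,len(p),p.mean(0),U[1],U[2][2],p.max(0))
# front boards in rotated frame
for yaw in [0]:pass
E
```

```text
(351, 288) [ 0.37  -0.024  0.054]
(475, 232) [ 0.514 -0.32   0.082]
(275, 180) [0.639 0.177 0.009]
(305, 210) [0.56  0.095 0.04 ]
(433, 230) [ 0.519 -0.235  0.002]
(437, 180) [ 0.635 -0.222  0.104]
(320, 140) [0.694 0.057 0.26 ]
(325, 238) [0.491 0.043 0.062]
(387, 250) [ 0.465 -0.112  0.06 ]
(298, 232) [0.504 0.111 0.06 ]
(355, 243) [ 0.481 -0.033  0.002]
(359, 247) [ 0.471 -0.045 -0.001]
(414, 255) [ 0.454 -0.177  0.06 ]
(318, 139) [0.696 0.062 0.259]
(450, 176) [ 0.623 -0.217  0.258]
(385, 152) [ 0.721 -0.108 -0.   ]
rim 1100 ((617.849365234375, -63.985809326171875), (310.920654296875, 172.18370056152344), 76.27945709228516) [[ 497.34116 -194.59012]
 [ 664.6114  -235.42978]
 [ 738.35754   66.6185 ]
 [ 571.08734  107.45816]]
lid 1070 [0.72699382 0.07626728 0.27375924] [ 0.61889232 -0.22961831  0.12518685]
top 1070 [ 0.66416821 -0.07541238  0.2398004 ] [2.88463092 1.22435761 0.11023171] [-0.93246573  0.22744139 -0.28067433] [0.72699382 0.07626728 0.27375924]
scene 4687 [ 0.68304449 -0.05758673  0.19985172] [6.21734539 2.74884893 0.1068589 ] [ 0.94395568 -0.22743822  0.23920603] [0.73142935 0.07621924 0.26750951]
```

>>> step_arm([
  {"tx":10,"ty":40,"az":-3,"claw":1},
  {"tx":10,"ty":40,"az":-3},
  {"tx":10,"ty":40,"az":-3},
  {"tx":10,"ty":40,"az":-3},
  {"tx":10,"ty":40,"az":-3},
  {"tx":10,"ty":40,"az":-3},
  {"tx":10,"ty":40,"az":-3},
  {"tx":10,"ty":40,"az":-3},
  {"tx":10,"ty":40,"az":-3},
  {"tx":10,"ty":40,"az":-3},
  {"tx":10,"ty":40,"az":-3},
  {"tx":10,"ty":40,"az":-3},
])

```text
$.increments[0]: bad value
```

```bash
python3 - <<'E'
from h import *
f=np.load('fr.npy');C=np.array([.6119,-.0625]);ex=np.array([.9715,-.2372]);ey=np.array([.2372,.9715])
b=np.c_[(f[:,:2]-C)@ex,(f[:,:2]-C)@ey]
b=b[b[:,0]<-110]
for s in(1,-1):
    k=b[(b[:,1]*s>5)]; print(s,len(k),np.percentile(k,[2,10,50,90,98],axis=0).round(3).T)
E
```

```text
Traceback (most recent call last):
IndexError: index -1 is out of bounds for axis 0 with size 0
```

>>> step_arm([
  {"tx":10,"ty":40,"tz":0,"ax":0,"ay":0,"az":-3,"claw":1},
  {"tx":10,"ty":40,"tz":0,"ax":0,"ay":0,"az":-3,"claw":1},
  {"tx":10,"ty":40,"tz":0,"ax":0,"ay":0,"az":-3,"claw":1},
  {"tx":10,"ty":40,"tz":0,"ax":0,"ay":0,"az":-3,"claw":1},
  {"tx":10,"ty":40,"tz":0,"ax":0,"ay":0,"az":-3,"claw":1},
  {"tx":10,"ty":40,"tz":0,"ax":0,"ay":0,"az":-3,"claw":1},
  {"tx":10,"ty":40,"tz":0,"ax":0,"ay":0,"az":-3,"claw":1},
  {"tx":10,"ty":40,"tz":0,"ax":0,"ay":0,"az":-3,"claw":1},
  {"tx":10,"ty":40,"tz":0,"ax":0,"ay":0,"az":-3,"claw":1},
  {"tx":10,"ty":40,"tz":0,"ax":0,"ay":0,"az":-3,"claw":1},
  {"tx":10,"ty":40,"tz":0,"ax":0,"ay":0,"az":-3,"claw":1},
  {"tx":10,"ty":40,"tz":0,"ax":0,"ay":0,"az":-3,"claw":1},
])

```text
time_s: 1.3
tcp_pos: [0.4163, -0.1247, 0.2456]
eef_rot: [180.0, 0.0, 169.9]
contact_force: [1.1, 0.5, -0.6]
gripper_width: 0.0878
```

```bash
python3 - <<'E'
from h import *
f=np.load('fr.npy');C=np.array([.6119,-.0625]);ex=np.array([.9715,-.2372]);ey=np.array([.2372,.9715])
b=np.c_[(f[:,:2]-C)@ex,(f[:,:2]-C)@ey]
b=b[b[:,0]<-.110]
for s in(1,-1):
    k=b[(b[:,1]*s>.005)]; print(s,len(k),np.percentile(k,[2,10,50,90,98],axis=0).round(3).T)
E
```

```text
1 248 [[-0.147 -0.146 -0.142 -0.138 -0.137]
 [ 0.008  0.019  0.079  0.139  0.15 ]]
-1 249 [[-0.133 -0.132 -0.128 -0.124 -0.123]
 [-0.15  -0.138 -0.079 -0.02  -0.008]]
```

>>> step_arm([
  {"tx":8,"ty":13,"tz":-20,"ax":0,"ay":0,"az":-1.8,"claw":1},
  {"tx":9,"ty":13,"tz":-30,"ax":0,"ay":0,"az":-1.8,"claw":1},
  {"tx":0,"ty":0,"tz":-40,"ax":0,"ay":0,"az":0,"claw":1},
  {"tx":0,"ty":0,"tz":-40,"ax":0,"ay":0,"az":0,"claw":1},
  {"tx":0,"ty":0,"tz":-30,"ax":0,"ay":0,"az":0,"claw":1},
  {"tx":0,"ty":0,"tz":-20,"ax":0,"ay":0,"az":0,"claw":1},
  {"tx":0,"ty":0,"tz":0,"ax":0,"ay":0,"az":0,"claw":1},
])

```text
time_s: 2.0
tcp_pos: [0.4313, -0.1007, 0.0631]
eef_rot: [-179.9, -0.3, 166.4]
contact_force: [0.1, 0.0, -0.5]
gripper_width: 0.0878
```

```bash
python3 - <<'E'
from h import *
a=cap('scene');b=cap('top');w=cap('wrist')
cv2.imwrite('pics/3.png',np.vstack([np.hstack([cv2.resize(a['image'][130:290,160:400],(400,267)),cv2.resize(b['image'][110:310,240:540],(400,267))]),cv2.resize(w['image'],(800,333))[:, :]])[:600])
E
```

```text
(no output)
```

View pics/3.png

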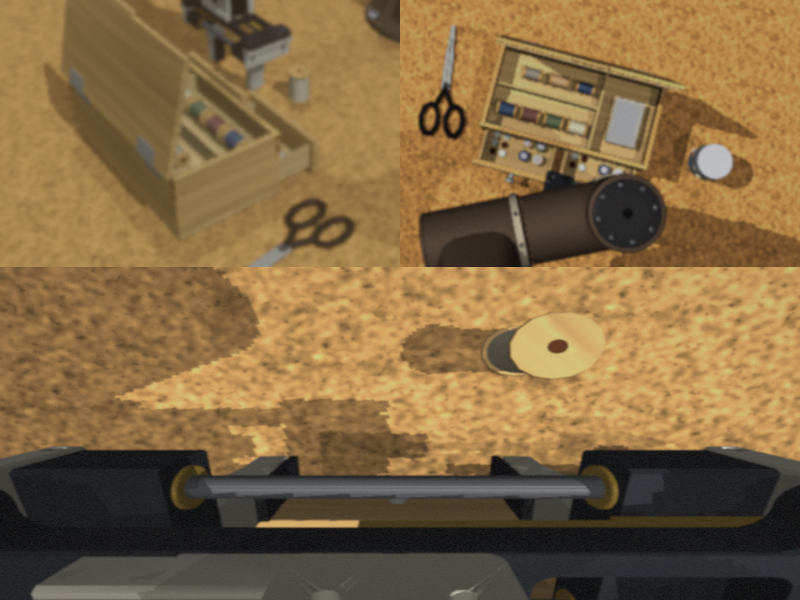

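Picture 3: the fingers straddle the right knob, which sits centred between them in the wrist view at about (398,498). The spool is well clear behind. Now I push the right drawer.

>>> step_arm([
  {"tx":4.86,"ty":-1.19,"tz":0.2,"ax":0,"ay":0,"az":0,"claw":1},
  {"tx":4.86,"ty":-1.19,"tz":0.2,"ax":0,"ay":0,"az":0,"claw":1},
  {"tx":4.86,"ty":-1.19,"tz":0.2,"ax":0,"ay":0,"az":0,"claw":1},
  {"tx":4.86,"ty":-1.19,"tz":0.2,"ax":0,"ay":0,"az":0,"claw":1},
  {"tx":4.86,"ty":-1.19,"tz":0.2,"ax":0,"ay":0,"az":0,"claw":1},
  {"tx":4.86,"ty":-1.19,"tz":0.2,"ax":0,"ay":0,"az":0,"claw":1},
  {"tx":4.86,"ty":-1.19,"tz":0.2,"ax":0,"ay":0,"az":0,"claw":1},
  {"tx":4.86,"ty":-1.19,"tz":0.2,"ax":0,"ay":0,"az":0,"claw":1},
  {"tx":4.86,"ty":-1.19,"tz":0.2,"ax":0,"ay":0,"az":0,"claw":1},
  {"tx":4.86,"ty":-1.19,"tz":0,"ax":0,"ay":0,"az":0,"claw":1},
])

```text
time_s: 3.15
tcp_pos: [0.4822, -0.1125, 0.0672]
eef_rot: [-180.0, -0.0, 166.5]
contact_force: [-2.4, 0.2, -1.4]
gripper_width: 0.0877
```

>>> step_arm([
  {"tx":2.9,"ty":-0.7,"tz":0,"ax":0,"ay":0,"az":0,"claw":1},
  {"tx":2.9,"ty":-0.7,"tz":0,"ax":0,"ay":0,"az":0,"claw":1},
  {"tx":0,"ty":0,"tz":0,"ax":0,"ay":0,"az":0,"claw":1},
])

```text
time_s: 3.45
tcp_pos: [0.4886, -0.1137, 0.0675]
eef_rot: [180.0, 0.0, 166.5]
contact_force: [0.0, 0.5, -0.1]
gripper_width: 0.0875
```

>>> step_arm([
  {"tx":1.9,"ty":-0.5,"tz":-0.5,"ax":0,"ay":0,"az":0,"claw":1},
  {"tx":1.9,"ty":-0.5,"tz":-0.5,"ax":0,"ay":0,"az":0,"claw":1},
  {"tx":0.5,"ty":-0.1,"tz":0,"ax":0,"ay":0,"az":0,"claw":1},
])

```text
time_s: 3.75
tcp_pos: [0.4924, -0.1148, 0.0664]
eef_rot: [180.0, 0.0, 166.5]
contact_force: [-1.6, 0.6, 0.8]
gripper_width: 0.0876
```

>>> step_arm([
  {"tx":1,"ty":-0.2,"tz":0,"ax":0,"ay":0,"az":0,"claw":1},
  {"tx":1,"ty":-0.2,"tz":0,"ax":0,"ay":0,"az":0,"claw":1},
])

```text
time_s: 3.95
tcp_pos: [0.4942, -0.1152, 0.0664]
eef_rot: [-180.0, -0.0, 166.5]
contact_force: [-1.4, -0.5, 0.9]
gripper_width: 0.0875
```

>>> step_arm([
  {"tx":1,"ty":-0.2,"tz":0,"ax":0,"ay":0,"az":0,"claw":1},
])

```text
time_s: 4.05
tcp_pos: [0.4947, -0.1154, 0.0663]
eef_rot: [-180.0, -0.1, 166.4]
contact_force: [-4.8, 2.2, 3.9]
gripper_width: 0.0879
```

>>> step_arm([
  {"tx":0.6,"ty":-0.1,"tz":0,"ax":0,"ay":0,"az":0,"claw":1},
])

```text
time_s: 4.15
tcp_pos: [0.4948, -0.1154, 0.0661]
eef_rot: [-180.0, -0.1, 166.4]
contact_force: [-6.5, 2.4, 5.1]
gripper_width: 0.0878
```

>>> step_arm([
  {"tx":0.4,"ty":-0.1,"tz":0,"ax":0,"ay":0,"az":0,"claw":1},
])

```text
time_s: 4.25
tcp_pos: [0.4948, -0.1155, 0.0661]
eef_rot: [-180.0, -0.1, 166.4]
contact_force: [-7.1, 3.7, 5.6]
gripper_width: 0.0876
```

The right drawer is home: the TCP stopped and force rose to about 8 N. I back off and go to the left drawer.

>>> step_arm([
  {"tx":-23,"ty":5.6,"tz":0,"ax":0,"ay":0,"az":0,"claw":1},
  {"tx":-23,"ty":5.6,"tz":0,"ax":0,"ay":0,"az":0,"claw":1},
  {"tx":-25,"ty":6,"tz":0,"ax":0,"ay":0,"az":0,"claw":1},
  {"tx":7.4,"ty":30.3,"tz":0,"ax":0,"ay":0,"az":0,"claw":1},
  {"tx":7.4,"ty":30.3,"tz":0,"ax":0,"ay":0,"az":0,"claw":1},
  {"tx":7.4,"ty":30.3,"tz":0,"ax":0,"ay":0,"az":0,"claw":1},
  {"tx":7.4,"ty":30.3,"tz":0,"ax":0,"ay":0,"az":0,"claw":1},
  {"tx":7.4,"ty":30.3,"tz":-1,"ax":0,"ay":0,"az":0,"claw":1},
  {"tx":0,"ty":0,"tz":0,"ax":0,"ay":0,"az":0,"claw":1},
  {"tx":0,"ty":0,"tz":0,"ax":0,"ay":0,"az":0,"claw":1},
])

```text
time_s: 5.25
tcp_pos: [0.4627, 0.054, 0.0654]
eef_rot: [180.0, 0.0, 166.6]
contact_force: [0.2, 0.1, 0.2]
gripper_width: 0.0875
```

>>> step_arm([
  {"tx":4.86,"ty":-1.19,"tz":0,"ax":0,"ay":0,"az":0,"claw":1},
  {"tx":4.86,"ty":-1.19,"tz":0,"ax":0,"ay":0,"az":0,"claw":1},
  {"tx":4.86,"ty":-1.19,"tz":0,"ax":0,"ay":0,"az":0,"claw":1},
  {"tx":4.86,"ty":-1.19,"tz":0,"ax":0,"ay":0,"az":0,"claw":1},
  {"tx":4.86,"ty":-1.19,"tz":0,"ax":0,"ay":0,"az":0,"claw":1},
  {"tx":4.86,"ty":-1.19,"tz":0,"ax":0,"ay":0,"az":0,"claw":1},
  {"tx":4.86,"ty":-1.19,"tz":0,"ax":0,"ay":0,"az":0,"claw":1},
  {"tx":4.86,"ty":-1.19,"tz":0,"ax":0,"ay":0,"az":0,"claw":1},
  {"tx":4.86,"ty":-1.19,"tz":0,"ax":0,"ay":0,"az":0,"claw":1},
  {"tx":4.86,"ty":-1.19,"tz":0,"ax":0,"ay":0,"az":0,"claw":1},
  {"tx":4.86,"ty":-1.19,"tz":0,"ax":0,"ay":0,"az":0,"claw":1},
  {"tx":4.86,"ty":-1.19,"tz":0,"ax":0,"ay":0,"az":0,"claw":1},
])

```text
time_s: 6.45
tcp_pos: [0.5208, 0.0388, 0.0653]
eef_rot: [-180.0, -0.0, 166.5]
contact_force: [-2.8, -0.8, -0.5]
gripper_width: 0.0875
```

>>> step_arm([
  {"tx":2.9,"ty":-0.7,"tz":0,"ax":0,"ay":0,"az":0,"claw":1},
  {"tx":2.9,"ty":-0.7,"tz":0,"ax":0,"ay":0,"az":0,"claw":1},
  {"tx":1.9,"ty":-0.5,"tz":0,"ax":0,"ay":0,"az":0,"claw":1},
])

```text
time_s: 6.75
tcp_pos: [0.5285, 0.037, 0.0654]
eef_rot: [180.0, 0.0, 166.5]
contact_force: [-1.1, 0.7, -1.9]
gripper_width: 0.0875
```

>>> step_arm([
  {"tx":1,"ty":-0.2,"tz":0,"ax":0,"ay":0,"az":0,"claw":1},
])

```text
time_s: 6.85
tcp_pos: [0.5294, 0.0368, 0.0654]
eef_rot: [180.0, 0.0, 166.5]
contact_force: [-1.6, -0.1, -2.1]
gripper_width: 0.0874
```

>>> step_arm([
  {"tx":1,"ty":-0.2,"tz":0,"ax":0,"ay":0,"az":0,"claw":1},
  {"tx":1,"ty":-0.2,"tz":0,"ax":0,"ay":0,"az":0,"claw":1},
])

```text
time_s: 7.05
tcp_pos: [0.5312, 0.0363, 0.0654]
eef_rot: [180.0, -0.0, 166.5]
contact_force: [-2.1, 0.4, -1.4]
gripper_width: 0.0877
```

>>> step_arm([
  {"tx":0.8,"ty":-0.2,"tz":0,"ax":0,"ay":0,"az":0,"claw":1},
])

```text
time_s: 7.15
tcp_pos: [0.5318, 0.0361, 0.0653]
eef_rot: [-180.0, -0.0, 166.5]
contact_force: [-5.0, 3.4, 1.1]
gripper_width: 0.0877
```

>>> step_arm([
  {"tx":0.7,"ty":-0.2,"tz":0,"ax":0,"ay":0,"az":0,"claw":1},
])

```text
time_s: 7.25
tcp_pos: [0.5319, 0.0361, 0.0653]
eef_rot: [-180.0, -0.1, 166.4]
contact_force: [-7.5, 4.8, 4.4]
gripper_width: 0.0872
```

Left is home as well. Next I retreat, rise and go over the lid with the claw shut.

>>> step_arm([
  {"tx":-15,"ty":3.7,"tz":0,"ax":0,"ay":0,"az":0,"claw":1},
  {"tx":-15,"ty":3.7,"tz":0,"ax":0,"ay":0,"az":0,"claw":1},
  {"tx":0,"ty":0,"tz":35,"ax":0,"ay":0,"az":0,"claw":-1},
  {"tx":0,"ty":0,"tz":40,"ax":0,"ay":0,"az":0,"claw":-1},
  {"tx":0,"ty":0,"tz":40,"ax":0,"ay":0,"az":0,"claw":-1},
  {"tx":0,"ty":0,"tz":40,"ax":0,"ay":0,"az":0,"claw":-1},
  {"tx":0,"ty":0,"tz":40,"ax":0,"ay":0,"az":0,"claw":-1},
  {"tx":0,"ty":0,"tz":40,"ax":0,"ay":0,"az":0,"claw":-1},
  {"tx":0,"ty":0,"tz":40,"ax":0,"ay":0,"az":0,"claw":-1},
  {"tx":0,"ty":0,"tz":0,"ax":0,"ay":0,"az":0,"claw":-1},
])

```text
time_s: 8.25
tcp_pos: [0.5055, 0.0437, 0.3471]
eef_rot: [179.7, 0.6, 166.5]
contact_force: [-0.1, -0.3, -0.9]
gripper_width: 0.0295
```

```bash
python3 - <<'E'
from h import *
C=np.array([.6119,-.0625]);ex=np.array([.9715,-.2372]);ey=np.array([.2372,.9715])
c=cap('scene');q=cloud(c).reshape(-1,3)
cv2.imwrite('pics/4.png',cv2.resize(c['image'][90:290,150:450],(750,500)))
b=np.c_[(q[:,:2]-C)@ex,(q[:,:2]-C)@ey,q[:,2]]
b=b[(b[:,2]>.12)&(b[:,2]<.262)&(abs(b[:,1])<.14)&(b[:,0]>.02)&(b[:,0]<.12)]
p=np.polyfit(b[:,2],b[:,0],1);res=b[:,0]-np.polyval(p,b[:,2]);k=abs(res)<.006;p=np.polyfit(b[k,2],b[k,0],1)
print(len(b),k.sum(),p,np.pi/2-np.arctan(-p[0]),[np.polyval(p,z).round(4) for z in(.12,.18,.235)],b[k,2].max())
E
```

```text
4281 4265 [-0.24404103  0.11697463] 1.3314339254744567 [np.float64(0.0877), np.float64(0.073), np.float64(0.0596)] 0.26194270959220106
```

View pics/4.png

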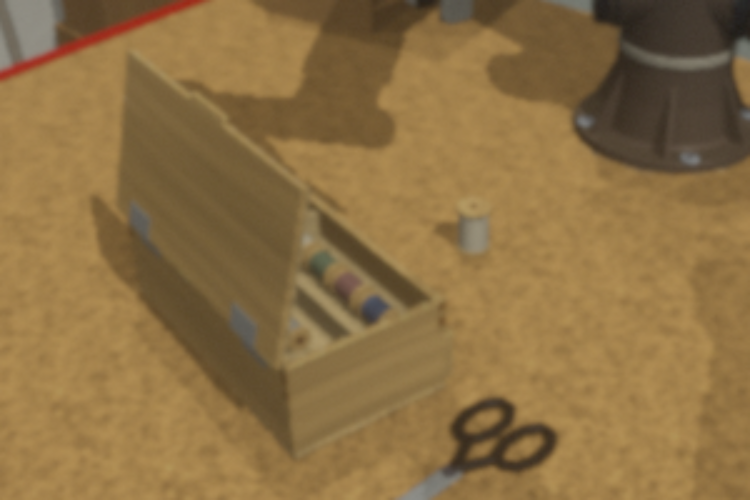

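Picture 4 shows both drawer fronts flush, the spool untouched, and the lid still up at about 1.33 rad. Now I go behind it.

>>> step_arm([
  {"tx":32.3,"ty":-21.2,"tz":0,"ax":0,"ay":0,"az":0,"claw":-1},
  {"tx":32.3,"ty":-21.2,"tz":0,"ax":0,"ay":0,"az":0,"claw":-1},
  {"tx":32.3,"ty":-21.2,"tz":0,"ax":0,"ay":0,"az":0,"claw":-1},
  {"tx":32.3,"ty":-21.2,"tz":0,"ax":0,"ay":0,"az":0,"claw":-1},
  {"tx":32.3,"ty":-21.2,"tz":0,"ax":0,"ay":0,"az":0,"claw":-1},
  {"tx":32.3,"ty":-21.2,"tz":0,"ax":0,"ay":0,"az":0,"claw":-1},
  {"tx":0,"ty":0,"tz":0,"ax":0,"ay":0,"az":0,"claw":-1},
  {"tx":0,"ty":0,"tz":0,"ax":0,"ay":0,"az":0,"claw":-1},
])

```text
time_s: 9.1
tcp_pos: [0.6969, -0.0845, 0.3378]
eef_rot: [-179.9, -0.2, 166.4]
contact_force: [-0.1, 0.2, 0.1]
gripper_width: 0.0002
```

>>> step_arm([
  {"tx":1,"ty":0,"tz":-28,"ax":0,"ay":0,"az":0,"claw":-1},
  {"tx":0,"ty":0,"tz":-28,"ax":0,"ay":0,"az":0,"claw":-1},
  {"tx":0,"ty":0,"tz":-27,"ax":0,"ay":0,"az":0,"claw":-1},
  {"tx":-4.8,"ty":1.2,"tz":0,"ax":0,"ay":0,"az":0,"claw":-1},
  {"tx":-4.8,"ty":1.2,"tz":0,"ax":0,"ay":0,"az":0,"claw":-1},
  {"tx":-4.8,"ty":1.2,"tz":0,"ax":0,"ay":0,"az":0,"claw":-1},
  {"tx":0,"ty":0,"tz":0,"ax":0,"ay":0,"az":0,"claw":-1},
])

```text
time_s: 9.8
tcp_pos: [0.6831, -0.0799, 0.2599]
eef_rot: [179.9, 0.2, 166.5]
contact_force: [-0.9, 0.0, 0.2]
gripper_width: 0.0007
```

```bash
python3 - <<'E'
from h import *
S=r.get_state();p=np.array(S['tcp_pos'])*1e3;print(p,S['contact_force'])
C=np.array([611.9,-62.5]);ex=np.array([.9715,-.2372]);ey=np.array([.2372,.9715])
x,y,z=(p[:2]-C)@ex,(p[:2]-C)@ey,p[2];print('box',x,y,z)
s=134
last=None
for th in np.r_[1.33:0:-.07,0]:
    q=np.array([80-s*np.cos(th)+10*np.sin(th)+9.5,103.5+s*np.sin(th)+10*np.cos(th)+19])
    if last is not None:
        d=q-last; print(round(th,2),q.round(1),'tx %.1f ty %.1f tz %.1f'%(*(d[0]*ex),d[1]))
    else: print(th,q)
    last=q
E
```

```text
[683.10708434 -79.86593044 259.9034562 ] [-0.87964759  0.00564795  0.22274964]
box 73.29688114212315 0.019318979745346354 259.90345619728856
1.33 [ 67.25569262 255.01864318]
1.26 [ 58.  253.1] tx -9.0 ty 2.2 tz -1.9
1.19 [ 49.  250.6] tx -8.8 ty 2.1 tz -2.5
1.12 [ 40.1 247.5] tx -8.6 ty 2.1 tz -3.1
1.05 [ 31.5 243.7] tx -8.4 ty 2.0 tz -3.8
0.98 [ 23.2 239.4] tx -8.1 ty 2.0 tz -4.4
0.91 [ 15.2 234.4] tx -7.8 ty 1.9 tz -4.9
0.84 [  7.5 229. ] tx -7.4 ty 1.8 tz -5.5
0.77 [  0.3 223. ] tx -7.0 ty 1.7 tz -6.0
0.7 [ -6.5 216.5] tx -6.6 ty 1.6 tz -6.5
0.63 [-12.9 209.5] tx -6.2 ty 1.5 tz -6.9
0.56 [-18.7 202.2] tx -5.7 ty 1.4 tz -7.4
0.49 [-24.  194.4] tx -5.2 ty 1.3 tz -7.8
0.42 [-28.8 186.3] tx -4.6 ty 1.1 tz -8.1
0.35 [-32.9 177.8] tx -4.1 ty 1.0 tz -8.4
0.28 [-36.5 169.1] tx -3.5 ty 0.8 tz -8.7
0.21 [-39.5 160.2] tx -2.9 ty 0.7 tz -8.9
0.14 [-41.8 151.1] tx -2.3 ty 0.6 tz -9.1
0.07 [-43.5 141.8] tx -1.6 ty 0.4 tz -9.3
0.0 [-44.5 132.5] tx -1.0 ty 0.2 tz -9.3
```

>>> step_arm([
  {"tx":-2.9,"ty":0.7,"tz":-2.5,"ax":0,"ay":0,"az":0,"claw":-1},
  {"tx":-2.9,"ty":0.7,"tz":-2.5,"ax":0,"ay":0,"az":0,"claw":-1},
  {"tx":-4.5,"ty":1.1,"tz":-1,"ax":0,"ay":0,"az":0,"claw":-1},
  {"tx":-4.5,"ty":1.1,"tz":-1,"ax":0,"ay":0,"az":0,"claw":-1},
  {"tx":-8.8,"ty":2.1,"tz":-2.5,"ax":0,"ay":0,"az":0,"claw":-1},
])

```text
time_s: 10.3
tcp_pos: [0.6597, -0.0745, 0.248]
eef_rot: [180.0, 0.1, 166.5]
contact_force: [2.8, 0.3, 1.9]
gripper_width: 0.0005
```

>>> step_arm([
  {"tx":-8.6,"ty":2.1,"tz":-3.1,"ax":0,"ay":0,"az":0,"claw":-1},
  {"tx":-8.4,"ty":2.0,"tz":-3.8,"ax":0,"ay":0,"az":0,"claw":-1},
])

```text
time_s: 10.5
tcp_pos: [0.6416, -0.0702, 0.2406]
eef_rot: [180.0, -0.0, 166.5]
contact_force: [2.8, 0.5, 0.5]
gripper_width: 0.0006
```

>>> step_arm([
  {"tx":-8.1,"ty":2.0,"tz":-3.6,"ax":0,"ay":0,"az":0,"claw":-1},
  {"tx":-7.8,"ty":1.9,"tz":-4.2,"ax":0,"ay":0,"az":0,"claw":-1},
  {"tx":-7.4,"ty":1.8,"tz":-5.0,"ax":0,"ay":0,"az":0,"claw":-1},
  {"tx":-7.0,"ty":1.7,"tz":-5.6,"ax":0,"ay":0,"az":0,"claw":-1},
  {"tx":-6.6,"ty":1.6,"tz":-6.5,"ax":0,"ay":0,"az":0,"claw":-1},
])

```text
time_s: 11.0
tcp_pos: [0.605, -0.0614, 0.2156]
eef_rot: [-180.0, -0.0, 166.5]
contact_force: [2.2, -0.7, 0.8]
gripper_width: 0.0004
```

>>> step_arm([
  {"tx":-6.2,"ty":1.5,"tz":-6.9,"ax":0,"ay":0,"az":0,"claw":-1},
  {"tx":-5.7,"ty":1.4,"tz":-7.4,"ax":0,"ay":0,"az":0,"claw":-1},
  {"tx":-5.2,"ty":1.3,"tz":-7.8,"ax":0,"ay":0,"az":0,"claw":-1},
  {"tx":-4.6,"ty":1.1,"tz":-8.1,"ax":0,"ay":0,"az":0,"claw":-1},
])

```text
time_s: 11.4
tcp_pos: [0.5834, -0.0561, 0.1852]
eef_rot: [-180.0, -0.0, 166.5]
contact_force: [1.8, 0.3, 1.3]
gripper_width: 0.0004
```

>>> step_arm([
  {"tx":-4.1,"ty":1.0,"tz":-8.4,"ax":0,"ay":0,"az":0,"claw":-1},
  {"tx":-3.5,"ty":0.8,"tz":-8.7,"ax":0,"ay":0,"az":0,"claw":-1},
  {"tx":-2.9,"ty":0.7,"tz":-8.9,"ax":0,"ay":0,"az":0,"claw":-1},
  {"tx":-1.2,"ty":0.3,"tz":-4.6,"ax":0,"ay":0,"az":0,"claw":-1},
  {"tx":-1.1,"ty":0.3,"tz":-4.5,"ax":0,"ay":0,"az":0,"claw":-1},
  {"tx":-0.8,"ty":0.2,"tz":-4.6,"ax":0,"ay":0,"az":0,"claw":-1},
  {"tx":-0.8,"ty":0.2,"tz":-4.6,"ax":0,"ay":0,"az":0,"claw":-1},
])

```text
time_s: 12.1
tcp_pos: [0.5692, -0.0527, 0.1412]
eef_rot: [-180.0, -0.0, 166.5]
contact_force: [-0.8, -1.1, 1.3]
gripper_width: 0.0005
```

>>> step_arm([
  {"tx":-0.5,"ty":0.1,"tz":-3,"ax":0,"ay":0,"az":0,"claw":-1},
  {"tx":-0.3,"ty":0,"tz":-3,"ax":0,"ay":0,"az":0,"claw":-1},
])

```text
time_s: 12.3
tcp_pos: [0.5686, -0.0526, 0.1353]
eef_rot: [-180.0, -0.0, 166.5]
contact_force: [-1.4, -0.1, 1.5]
gripper_width: 0.0002
```

>>> step_arm([
  {"tx":0,"ty":0,"tz":-1.5,"ax":0,"ay":0,"az":0,"claw":-1},
  {"tx":0,"ty":0,"tz":-1,"ax":0,"ay":0,"az":0,"claw":-1},
])

```text
time_s: 12.5
tcp_pos: [0.5686, -0.0526, 0.1329]
eef_rot: [-180.0, -0.0, 166.5]
contact_force: [-0.2, 0.5, 2.6]
gripper_width: 0.0003
```

>>> step_arm([
  {"tx":0,"ty":0,"tz":-0.7,"ax":0,"ay":0,"az":0,"claw":-1},
])

```text
time_s: 12.6
tcp_pos: [0.5687, -0.0526, 0.1327]
eef_rot: [-180.0, -0.0, 166.5]
contact_force: [-3.5, 1.8, 9.2]
gripper_width: 0.0002
```

>>> step_arm([
  {"tx":0,"ty":0,"tz":-0.7,"ax":0,"ay":0,"az":0,"claw":-1},
])

```text
time_s: 12.7
tcp_pos: [0.5687, -0.0526, 0.1327]
eef_rot: [-180.0, 0.0, 166.5]
contact_force: [-5.5, 2.3, 14.5]
gripper_width: 0.0008
```

>>> step_arm([
  {"tx":0,"ty":0,"tz":-0.5,"ax":0,"ay":0,"az":0,"claw":-1},
])

```text
time_s: 12.8
tcp_pos: [0.5687, -0.0526, 0.1326]
eef_rot: [-180.0, 0.0, 166.5]
contact_force: [-7.3, 1.9, 15.8]
gripper_width: 0.0006
```

The lid bottomed out: z held at 0.1327 while the downward force rose. I retract straight up, go back and check.

>>> step_arm([
  {"tx":0,"ty":0,"tz":5,"ax":0,"ay":0,"az":0,"claw":-1},
  {"tx":0,"ty":0,"tz":25,"ax":0,"ay":0,"az":0,"claw":-1},
  {"tx":0,"ty":0,"tz":40,"ax":0,"ay":0,"az":0,"claw":-1},
  {"tx":0,"ty":0,"tz":40,"ax":0,"ay":0,"az":0,"claw":-1},
  {"tx":-10,"ty":-35,"tz":30,"ax":0,"ay":0,"az":0,"claw":-1},
  {"tx":-10,"ty":-40,"tz":0,"ax":0,"ay":0,"az":0,"claw":-1},
  {"tx":-10,"ty":-40,"tz":0,"ax":0,"ay":0,"az":0,"claw":-1},
  {"tx":-10,"ty":-40,"tz":0,"ax":0,"ay":0,"az":0,"claw":-1},
  {"tx":-10,"ty":-40,"tz":0,"ax":0,"ay":0,"az":0,"claw":-1},
  {"tx":-10,"ty":-40,"tz":0,"ax":0,"ay":0,"az":0,"claw":-1},
  {"tx":-10,"ty":-40,"tz":0,"ax":0,"ay":0,"az":0,"claw":-1},
  {"tx":0,"ty":-40,"tz":0,"ax":0,"ay":0,"az":0,"claw":-1},
])

```text
time_s: 14.0
tcp_pos: [0.4977, -0.3692, 0.2717]
eef_rot: [180.0, 0.1, 166.4]
contact_force: [0.7, 0.1, -0.1]
gripper_width: 0.0003
```

>>> step_arm([
  {"tx":-10,"ty":-40,"tz":0,"ax":0,"ay":0,"az":0,"claw":-1},
  {"tx":-10,"ty":-40,"tz":0,"ax":0,"ay":0,"az":0,"claw":-1},
  {"tx":-10,"ty":-40,"tz":0,"ax":0,"ay":0,"az":0,"claw":-1},
  {"tx":-10,"ty":-40,"tz":0,"ax":0,"ay":0,"az":0,"claw":-1},
  {"tx":0,"ty":0,"tz":0,"ax":0,"ay":0,"az":0,"claw":-1},
])

```text
time_s: 14.5
tcp_pos: [0.4568, -0.5317, 0.2698]
eef_rot: [-180.0, -0.1, 166.2]
contact_force: [-0.0, 0.5, -0.8]
gripper_width: 0.0003
```

```bash
python3 - <<'E'
from h import *
c=cap('top');a=cap('scene');X=cloud(c);X0=np.load('top0.npz')['X']
cv2.imwrite('pics/5.png',np.hstack([cv2.resize(a['image'][130:330,160:400],(400,333)),cv2.resize(c['image'][110:310,240:540],(400,267),)[:,:].copy() if 0 else cv2.resize(c['image'][110:310,240:480],(400,333))]))
C=np.array([.6119,-.0625]);ex=np.array([.9715,-.2372]);ey=np.array([.2372,.9715])
P=X[110:300,280:470].reshape(-1,3);b=np.c_[(P[:,:2]-C)@ex,(P[:,:2]-C)@ey,P[:,2]]
l=b[(b[:,2]>.108)&(b[:,2]<.16)]
A=np.c_[l[:,0],l[:,1],np.ones(len(l))];print('lid plane',len(l),np.linalg.lstsq(A,l[:,2],rcond=None)[0],np.percentile(l,[1,99],axis=0))
R=cv2.minAreaRect((l[:,:2]*1000).astype(np.float32));print(R)
f=b[(b[:,2]>.045)&(b[:,2]<.07)&(b[:,0]<-.07)&(abs(b[:,1])<.16)]
for s in(1,-1):
    k=f[f[:,1]*s>.008];print('front',s,len(k),np.percentile(k[:,0],[3,50,97]).round(4))
for n,(u,v),zl in(('spool',(351,288),.045),('jar',(475,232),.07)):
    for Y in(X0,X):
        k=Y[v-25:v+25,u-25:u+25].reshape(-1,3);k=k[k[:,2]>zl];print(n,np.median(k,0).round(4))
im0=np.load('top0.npz')['im'][120:215,250:295].astype(int);print('shears diff',abs(im0-c['image'][120:215,250:295]).mean())
E
```

```text
lid plane 8585 [-8.73749619e-05  1.66886276e-05  1.13375961e-01] [[-0.07935065 -0.15143486  0.10842723]
 [ 0.07873111  0.15197324  0.11907576]]
((-2.374755859375, -0.019195556640625), (311.3890686035156, 168.51040649414062), 89.48307037353516)
front 1 257 [-0.09   -0.0853 -0.0794]
front -1 396 [-0.258  -0.0884 -0.08  ]
spool [ 0.3716 -0.019   0.0519]
spool [ 0.3717 -0.019   0.0517]
jar [ 0.5168 -0.3198  0.0817]
jar [ 0.5167 -0.3199  0.0818]
shears diff 2.2087329434697858
```

View pics/5.png

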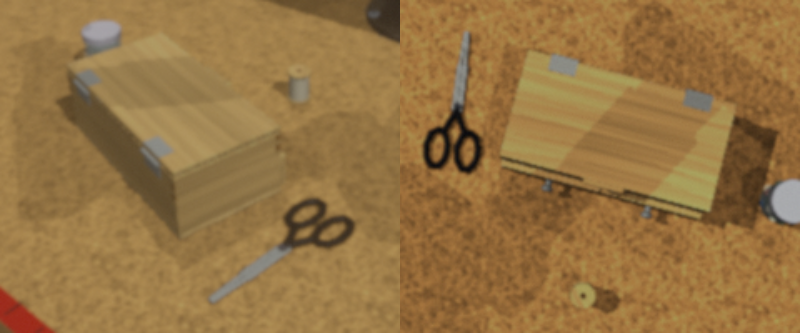

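Picture 5 shows the lid flat and both fronts flush, with the knobs at (547,186) and (648,212). Spool, jar and shears are where they were. The right-front reading included spool points, so I recheck it without them and then hand in.

```bash
python3 - <<'E'
from h import *
P=cloud(cap('top')).reshape(-1,3)
C=np.array([.6119,-.0625]);ex=np.array([.9715,-.2372]);ey=np.array([.2372,.9715])
b=np.c_[(P[:,:2]-C)@ex,(P[:,:2]-C)@ey,P[:,2]]
f=b[(b[:,2]>.05)&(b[:,2]<.068)&(b[:,0]<-.07)&(b[:,0]>-.2)]
e=[]
for s in(1,-1):
    k=f[(f[:,1]*s>.01)&(f[:,1]*s<.15)];e.append(np.percentile(k[:,0],3));print(s,len(k),np.percentile(k[:,0],[3,50,97]).round(4))
if min(e)>-.0935: print(r.close_job())
E
```

```text
1 236 [-0.09   -0.0853 -0.0796]
-1 238 [-0.09   -0.0854 -0.0796]
the job is handed in; nothing more can be done
None
```

The sewing box is closed: both drawers are home and the lid is fully shut. I handed the job in at about 14.7 s of the 54 s allowed; no verdict is reported.

- **Drawers:** I pushed each one home with the open fingers either side of its knob. Each push stopped at about 8–10 N. In the last check both outer faces were at -90.0 mm in the box's frame, against -90.5 mm nominal.
- **Lid:** I pushed it over from behind along its arc at about 0.7 rad/s or slower, then pressed it down with about 16 N. Its top now measures flat at 113.4 mm, against 113.5 mm nominal.
- **Surroundings:** The spool and jar are within 0.2 mm of where they started, and the shears look unchanged in the pictures. The box outline still matches its starting position, within the measuring accuracy of a few millimetres. The arm is clear of everything.

One reading disagreed along the way: the right drawer front first came out at -258 mm because points from the spool were included. With those left out, both drawers read the same.

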